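# Rock test of a pipe flange on the surface plate

## Robot

A 6-joint arm with a two-finger parallel gripper is mounted at the origin on the work surface. World frame = base frame: x ahead of the robot, y to its left, z up, the work surface at z = 0. Lengths are in mm, angles in degrees, forces in N, time in s.
With the tool pointing down it reaches from about 300 to 850 mm from the base axis. Payload 4.2 kg.
Tool frame: the origin (TCP) lies on the front face of the gripper's body, between the roots of the fingers; the fingertips stand 78 mm ahead of it and the grasp point (between the pads) lies 60 mm ahead of it; x points along the fingers, y is the direction in which the jaws open and shut, and the axes are right-handed (so a half turn about x gives the same grasp; the last joint's range is limited). The gripper opens to 91 mm and grips with 3 to 60 N. Pads are 32 mm wide; open, the fingers measure 118 mm over their backs; the gripper's body (76 mm by 178 mm) begins 60 mm behind the grasp point.
Start: joints at [67.036, 18.312, 89.639, -0, 72.044, -1.146], TCP at [213.707, 533.82, 292.276] pointing down, gripper open.
Joint ranges: [-177.97, 177.97], [-48.28, 115.42], [12.27, 149.76], [-77.06, 257.06], [2.81, 150.46], [-146.56, 146.56]. Speed limits (degrees/s): [147.25, 147.25, 180, 180, 180, 180].

## Interface

Orientations are given as [roll, pitch, yaw] about the fixed x, y, z axes, in that order (R = Rz(yaw) Ry(pitch) Rx(roll)).
In Python, from workcell import status, viewer, env gives the robot as it stands. The module is installed in compiled form; this text tells all that it offers.
- The arm moves only by the tool move_arm, never from a script. Its argument "moves" is a list of rows, each a list of 3 entries, a list of its own where there are three numbers: the shift along the tool's x, y, z in cm, then the turn about the tool's x in rad, then the gripper's target within -1 to 1 (fully open at 1, half-way at 0, shut at -1). A call has 1 to 20 rows; each row is the pose to reach, as a shift and turn from the pose commanded when the call began, along the tool's axes at that moment; what a row does not reach only later rows make up. A row lasts 1/8 s, in which the tool goes at most 62.5 mm and 10.7 degrees, less where a joint would pass 70% of its speed; a pose out of reach is approached as far as the arm can. A call with a gripper value outside its range is refused whole. The fingers move at their own pace and stop on an object; "force" is the grip in N (left out, the last holds). Time passes only in rows, so rows that repeat a pose let the fingers close. It gives the time, the measured TCP pose, the force and the opening at its end, in the units of the state.
- status.state(): the state, without advancing time (a new reading comes with each control period).
- viewer.grab_frame(name): name is "scene" or "top"; returns the picture (400x640x3 uint8, red, green, blue); there is no depth.
- viewer.get_calibration(name): a dict with "camera_matrix" (3x3 intrinsics, pixels), "eye" and "rotation" of the camera in the world. Camera axes: x right, y down, z forward; pixel columns grow to the right and rows downward; lengths in mm; the calibration is good to about 2 mm. A picture is of the moment at which its call begins. get_calibration takes no time and is no camera call.
- env.job_done(): hands the job in, once; it reports no verdict.
The state is a dict: "time_s": time; "qpos": joint angles; "qvel": joint speeds; "effort": joint torques, N m; "ee_pos": TCP position; "ee_rot": TCP orientation; "force": force on the tool from outside, world axes, zero at the start; "torque": the same for the moment, N m; "gripper_width": finger opening in mm.
Only numpy, scipy, OpenCV 4.12 (cv2) and the standard library are available. Lean on these libraries where they do the work, as an engineer would, in place of code of your own. Each camera call takes 0.05 s, during which the arm holds its last target.

## Task

Lift the pipe flange off its wooden rest, set it down gently on the middle of the dark steel surface plate and let go; then, with closed fingers, press down on its corner bosses one at a time (yellow, the one diagonally opposite, blue, the one diagonally opposite), gently, with about 5 to 10 newtons for about half a second each, to feel whether it rocks. If no corner gives, put the flange in the green tray; if a corner sinks under the finger, put it in the red tray, lying flat and released, and never put it into the wrong tray. Never press a boss with 25 newtons or more, and leave the tools and other things on the bench alone.

Things in the scene. Friction and masses are not known exactly. Their poses are not given: they have to be found in the camera images.
- flange_neck (a point): The pipe flange under test: loose red-brown plate 116 x 116 x 8 mm with a round upright neck in its middle, 48 mm in diameter, 45 mm tall, black disc on top; about 0.55 kg. This point is on the neck's axis, 21 mm below its top, 24 mm above the plate's top face, 36 mm above the ends of the feet: grip here. z up, x and y along the square's sides. It starts level on the wooden rest.
- flange: The same flange; origin at the level of its feet's ends, on the axis. Feet 4 mm high, 10 mm square, under the corners (50 mm from the axis in x and y). About half of the flanges are bad: one corner has no support. A bad one looks the same and stands level; pressed there with over 2 N it tips, the boss sinking 2 to 3 mm more than the others do before it stops hard, and rises again when let go.
- slab: Flat dark steel surface plate, 180 x 180 x 40 mm, fixed; origin at the centre of its underside, so its flat level top is 40 mm above that. Pressed on it with equal force, the bosses of a sound flange all stop at the same height within 0.5 mm.
- rest: Wooden rest block, 60 x 60 x 45 mm, fixed, under the flange at the start; origin at the centre of its underside.
- tray_green: Green tray for sound flanges: open square tray 165 x 165 mm outside, 157 mm inside, walls 22 mm high, floor 5 mm thick, fixed; origin at the centre of its underside, x and y along its sides. A flange fits in flat when its sides are parallel to the tray's within about 15 degrees (any of the four ways round).
- tray_red: Red tray for rocking flanges, otherwise the same as the green one.
- boss_yellow: Pressing boss at one corner of the flange, 42 mm from its middle in x and y: a round raised disc, yellow, 20 mm in diameter, standing 4 mm above the square plate (part of the flange), on stiff rubber: it gives about 0.07 mm per newton on its own, at most 2 mm. Origin at the centre of its top face, z up.
- boss_plain1: Pressing boss at one corner of the flange, 42 mm from its middle in x and y: a round raised disc, bare steel, diagonally opposite the yellow one, 20 mm in diameter, standing 4 mm above the square plate (part of the flange), on stiff rubber: it gives about 0.07 mm per newton on its own, at most 2 mm. Origin at the centre of its top face, z up.
- boss_blue: Pressing boss at one corner of the flange, 42 mm from its middle in x and y: a round raised disc, blue, 20 mm in diameter, standing 4 mm above the square plate (part of the flange), on stiff rubber: it gives about 0.07 mm per newton on its own, at most 2 mm. Origin at the centre of its top face, z up.
- boss_plain2: Pressing boss at one corner of the flange, 42 mm from its middle in x and y: a round raised disc, bare steel, diagonally opposite the blue one, 20 mm in diameter, standing 4 mm above the square plate (part of the flange), on stiff rubber: it gives about 0.07 mm per newton on its own, at most 2 mm. Origin at the centre of its top face, z up.
Not all that is in view belongs to the job. Of the things that look like the tray_red, take the one that is farthest from the robot's base at the start.

How it is judged:
By the outcome, as a careful person would: the job done as asked, in the order asked, and still so for the second after the job is handed in, with the robot touching nothing.
It also fails if it takes over 72 s, if anything falls off the work surface, if the arm or the gripper's body presses on something with over 40 N, if the wrist force passes 120 N, or if a joint passes its speed limit or range.

## Working session

There is one attempt and no reset: what is moved stays moved. The work goes in short steps, Python scripts to look and compute and a tool call to move; the robot and the scene stay as the last step left them, time stands still between calls to the robot, and variables do not carry over. Pictures are saved under pics/ and viewed, and the job is handed in when it is done.

Besides the shell and the picture viewer there is one more tool, called after "Call:" as a command line: name --argument value ..., lists and objects as JSON in quotes. move_arm: Moves the arm, as the interface text tells. Its arguments: {"type":"object","properties":{"moves":{"type":"array","items":{"type":"array"}},"force":{"type":"number"}},"required":["moves"]}

```bash
mkdir -p pics; python3 - <<'E'
from workcell import status, viewer
import cv2
for n in("scene","top"):
    f=viewer.grab_frame(n); cv2.imwrite(f"pics/{n}0.png",f[:,:,::-1]); c=viewer.get_calibration(n); print(n,c)
print(status.state())
E
```

```text
scene {'camera_matrix': array([[492.47609849,   0.        , 320.25193646],
       [  0.        , 492.47609849, 189.54778808],
       [  0.        ,   0.        ,   1.        ]]), 'eye': array([1518.77592183, -667.88745896,  893.60838031]), 'rotation': array([-122.72735674,    0.24271504,   58.58808251])}
top {'camera_matrix': array([[381.76361309,   0.        , 321.69639434],
       [  0.        , 381.76361309, 198.61689076],
       [  0.        ,   0.        ,   1.        ]]), 'eye': array([ 3.96820724e+02, -9.34348534e-01,  9.97743493e+02]), 'rotation': array([-177.65735832,    0.24725802,  -88.42596202])}
{'time_s': 0.1, 'qpos': array([ 6.70363885e+01,  1.83457736e+01,  8.96992257e+01, -2.31828580e-04,
        7.20427643e+01, -1.14563819e+00]), 'qvel': array([ 0.01203257, -0.08556461, -0.15022306,  0.00529441, -0.10376933,
       -0.07262865]), 'effort': array([-5.64592556e-04, -4.13332379e+01, -2.32507199e+01,  7.28170853e-02,
        4.22032317e-02, -4.64180766e-05]), 'ee_pos': array([213.57421744, 533.51268256, 291.52764405]), 'ee_rot': array([ -91.00173522,   89.91223612, -112.81963687]), 'force': array([ 0.80638573, -0.42901308, -0.2389002 ]), 'torque': array([-0.00753172, -0.02588431,  0.02815472]), 'gripper_width': 91.14580855020384}
```

View pics/scene0.png

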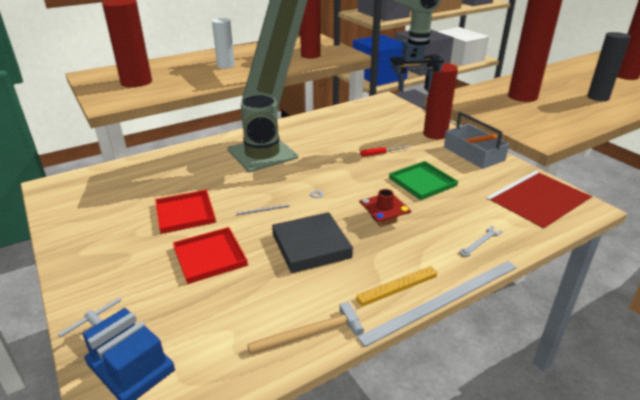

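View pics/top0.png

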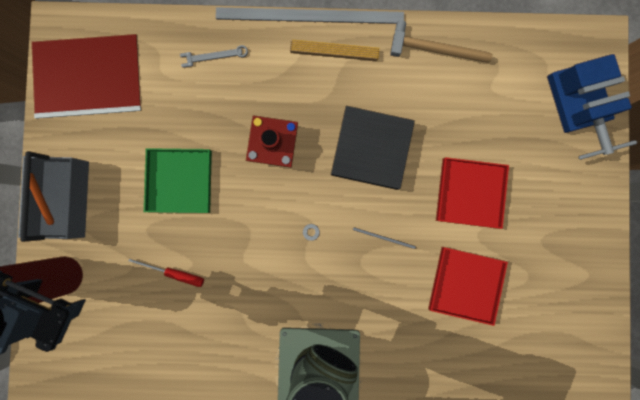

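The top view shows the flange at (272,141), slab at (373,148) and green tray at (179,181). There are two red trays, at (472,193) and (468,285), and a flat red folder at (87,75). I'll measure them next.

```bash
cat > h.py <<'E'
import numpy as np, cv2
from scipy.spatial.transform import Rotation as R
from workcell import status, viewer
def cal(n):
    c=viewer.get_calibration(n); return c["camera_matrix"],np.array(c["eye"]),R.from_euler('xyz',c["rotation"],degrees=True).as_matrix()
def unproj(n,px,z):
    K,e,M=cal(n); px=np.atleast_2d(px).astype(float)
    d=(M@np.linalg.inv(K)@np.c_[px,np.ones(len(px))].T).T
    return e+d*((z-e[2])/d[:,2])[:,None]
def proj(n,P):
    K,e,M=cal(n); q=(K@M.T@(np.atleast_2d(P)-e).T).T; return q[:,:2]/q[:,2:]
def hsv(f): return cv2.cvtColor(f,cv2.COLOR_RGB2HSV)
E
python3 - <<'E'
from h import *
f=cv2.imread("pics/top0.png")
print(proj("top",[[0,0,0],[400,0,0],[400,300,0]]),proj("scene",[[0,0,0],[400,0,0]]))
a=f[100:220,225:430]; b=f[140:335,420:520]
cv2.imwrite("pics/c1.png",cv2.resize(a,None,fx=3.8,fy=3.8,interpolation=cv2.INTER_CUBIC))
cv2.imwrite("pics/c2.png",cv2.resize(b,None,fx=3,fy=3,interpolation=cv2.INTER_CUBIC))
H=cv2.cvtColor(f,cv2.COLOR_BGR2HSV)
def comps(m,name,z):
    m=cv2.morphologyEx(m,cv2.MORPH_CLOSE,np.ones((3,3)))
    n,l,s,c=cv2.connectedComponentsWithStats(m)
    for i in range(1,n):
        if s[i,4]>700:
            ct=max(cv2.findContours((l==i).astype(np.uint8),0,2)[0],key=cv2.contourArea)[:,0,:]
            P=unproj("top",ct,z)[:,:2].astype(np.float32)
            print(name,s[i],cv2.minAreaRect(P),np.hypot(*cv2.minAreaRect(P)[0]))
red=cv2.inRange(H,(0,180,110),(8,255,255))|cv2.inRange(H,(174,180,110),(180,255,255))
comps(red,"red",22)
comps(cv2.inRange(H,(50,120,40),(75,255,255)),"green",22)
comps(cv2.inRange(H,(0,0,25),(180,90,62)),"dark",40)
E
```

```text
[[318.76591125 368.76256706]
 [323.02086382 213.00695576]
 [208.38084215 209.85615476]] [[262.80360939 153.55684714]
 [317.35095153 204.32470614]]
red [  33   37  106   72 6035] ((746.2888793945312, 626.8304443359375), (182.40237426757812, 267.8550109863281), 5.934523105621338) 974.6094076368922
red [249 118  47  47 856] ((582.0, 137.61874389648438), (112.95873260498047, 113.94883728027344), 82.54053497314453) 598.0492610744086
red [ 437  158   72   70 4166] ((462.69927978515625, -380.098876953125), (168.2373809814453, 161.99807739257812), 84.54132843017578) 598.803623715429
red [ 429  248   78   77 4317] ((226.556640625, -371.23779296875), (169.0186767578125, 162.32955932617188), 78.5014419555664) 434.90850801012607
green [ 145  149   66   64 4009] ((473.7970275878906, 376.1296691894531), (160.8193817138672, 166.42774963378906), 0.5332375764846802) 604.9439241745368
dark [ 332  107   81   82 4825] ((567.8720703125, -121.0854721069336), (174.9272918701172, 178.2382049560547), 79.21875) 580.6379076467226
dark [  21  152   67   89 2803] ((422.6993713378906, 676.8793334960938), (222.2830810546875, 160.08206176757812), 0.03500230610370636) 798.0228008293774
dark [   0  291   85   64 1924] ((112.49392700195312, 690.829833984375), (155.00283813476562, 209.84121704101562), 3.5539538860321045) 699.9290986487131
dark [ 291  345   67   55 2237] ((8.637683868408203, -13.158218383789062), (130.80625915527344, 162.7456512451172), 1.6911898851394653) 15.74002203448406
```

View pics/c1.png

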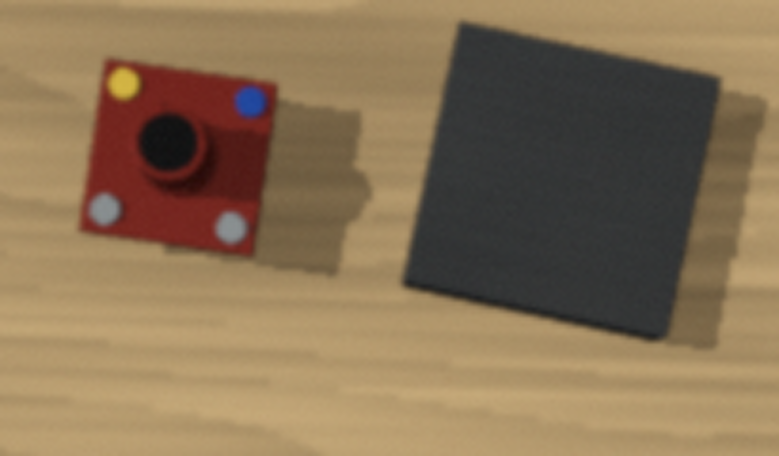

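View pics/c2.png

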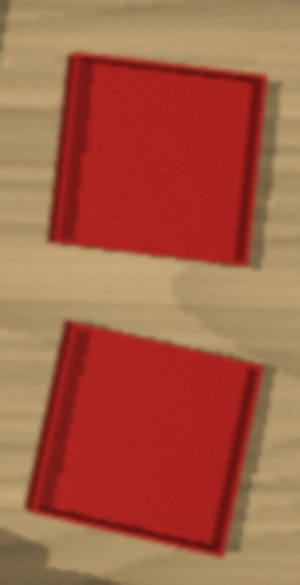

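The two red trays are (472,193) at 599 mm from the base and (468,285) at 435 mm. The farther one, (472,193), is tray_red, and the crop shows it has walls. Next I'll refine the flange pose from its bosses.

```bash
cat >> h.py <<'E'
def centroids(f,n,z_plate_boss,roi=None):
    """boss colour centroids -> pixels"""
    H=hsv(f).astype(int); out={}
    m={}
    h,s,v=H[...,0],H[...,1],H[...,2]
    m['y']=(h>18)&(h<32)&(s>140)&(v>130)
    m['b']=(h>105)&(h<130)&(s>120)
    m['p']=(s<70)&(v>90)
    m['k']=(v<32)
    for k,M in m.items():
        M=M.astype(np.uint8)
        if roi: x0,y0,x1,y1=roi; Q=np.zeros_like(M); Q[y0:y1,x0:x1]=M[y0:y1,x0:x1]; M=Q
        nn,l,st,c=cv2.connectedComponentsWithStats(M)
        out[k]=[(c[i],st[i,4]) for i in range(1,nn) if st[i,4]>12]
    return out
E
python3 - <<'E'
from h import *
f=cv2.imread("pics/top0.png")[:,:,::-1].copy()
o=centroids(f,"top",57,(246,114,300,168))
for k in o:
    for c,a in o[k]: print(k,c,a,unproj("top",c,98 if k=='k' else 57).round(1))
g=cv2.imread("pics/scene0.png")[:,:,::-1].copy()
o=centroids(g,"scene",57,(358,185,415,225))
for k in o:
    for c,a in o[k]: print(k,c,a,unproj("scene",c,98 if k=='k' else 57).round(1))
E
```

```text
y [257.32653061 121.57142857] 49 [[622.6 169.6  57. ]]
b [290.57142857 126.32653061] 49 [[612.9  86.5  57. ]]
p [252.28846154 154.71153846] 52 [[539.4 179.2  57. ]]
p [285.5 159.5] 52 [[529.7  96.5  57. ]]
k [268.87234043 137.        ] 141 [[576.5 133.4  98. ]]
y [404.30769231 208.07692308] 26 [[623.9 166.4  57. ]]
b [379.5 215. ] 22 [[613.4  82.6  57. ]]
p [365.38095238 200.42857143] 21 [[530.2  92.2  57. ]]
k [385.57894737 192.31578947] 19 [[575.2 130.9  98. ]]
```

```bash
cat >> h.py <<'E'
def plan(target,yaw=None,ref=None):
    s=status.state(); p=np.array(s["ee_pos"]); M=R.from_euler('xyz',s["ee_rot"],degrees=True).as_matrix()
    ya=np.degrees(np.arctan2(M[1,1],M[0,1]))
    d=M.T@(np.array(target)-p)/10
    print("t",s["time_s"].__round__(2),"pos",p.round(1),"rot",np.round(s["ee_rot"],2),"q6",s["qpos"].round(1),"w",round(s["gripper_width"],1),"F",np.round(s["force"],2))
    print("jaw yaw",round(ya,2),"shift cm",d.round(3))
    if yaw is not None:
        # turning by +a about tool x (down) -> world yaw changes by -a*...
        sg=np.sign(M[2,0])
        t=[np.radians(((yaw+90*k-ya+180)%360-180)*sg).round(4) for k in range(4)]
        print("turn rad options",t)
E
python3 - <<'E'
from h import *
plan([576,132,220],-6.7)
print(unproj("scene",[[437,132],[425,134],[450,137]],0).round())
print(unproj("top",[[82,275]],0).round(),unproj("top",[[82,275]],200).round())
E
```

```text
t 0.1 pos [213.6 533.5 291.5] rot [ -91.     89.91 -112.82] q6 [67.  18.3 89.7 -0.  72.  -1.1] w 91.1 F [ 0.81 -0.43 -0.24]
jaw yaw 68.18 shift cm [  7.188 -23.794  48.569]
turn rad options [np.float64(1.3069), np.float64(-0.2639), np.float64(-1.8347), np.float64(2.8777)]
[[210. 687.   0.]
 [198. 633.   0.]
 [272. 700.   0.]]
[[222. 622.   0.]] [[257. 497. 200.]]
```

Call:
move_arm --moves '[[[7.2, -23.8, 48.6], 1.307, 1], [[7.2, -23.8, 48.6], 1.307, 1], [[7.2, -23.8, 48.6], 1.307, 1], [[7.2, -23.8, 48.6], 1.307, 1], [[7.2, -23.8, 48.6], 1.307, 1], [[7.2, -23.8, 48.6], 1.307, 1], [[7.2, -23.8, 48.6], 1.307, 1], [[7.2, -23.8, 48.6], 1.307, 1], [[7.2, -23.8, 48.6], 1.307, 1], [[7.2, -23.8, 48.6], 1.307, 1], [[7.2, -23.8, 48.6], 1.307, 1], [[7.2, -23.8, 48.6], 1.307, 1]]' --force 35

```text
time_s: 1.6
ee_pos: [575.7, 133.3, 220.4]
ee_rot: [-131.0, 90.0, 132.3]
force: [-0.3, 0.4, 0.0]
gripper_width: 91.0
```

```bash
python3 - <<'E'
from h import *
plan([576,132,137],-6.7)
f=viewer.grab_frame("top");g=viewer.grab_frame("scene")
cv2.imwrite("pics/t1.png",np.hstack([cv2.resize(f[80:240,200:400],None,fx=2,fy=2),cv2.resize(g[100:260,300:500],None,fx=2,fy=2)])[:,:,::-1])
E
```

```text
t 1.6 pos [575.7 133.3 220.4] rot [-131.05   89.98  132.34] q6 [11.9 22.7 93.7  0.  63.6 18.5] w 91.0 F [-0.33  0.39  0.  ]
jaw yaw -6.62 shift cm [8.342 0.052 0.125]
turn rad options [np.float64(0.0014), np.float64(-1.5694), np.float64(-3.1402), np.float64(1.5722)]
```

View pics/t1.png

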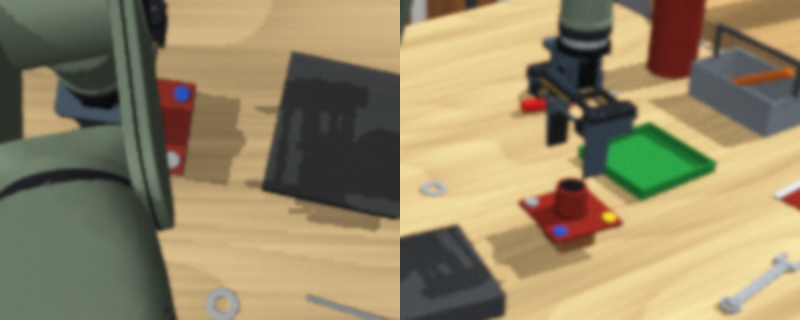

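The gripper is above the flange. The fingertips in the scene panel are near (378,171) and (396,187). I'll check that against the projection.

```bash
python3 - <<'E'
from h import *
print(proj("scene",[[576,132,142],[576,132,98],[576-5,132+49,142],[576+5,132-49,142],[627,126,142],[525,138,142]]))
s=status.state();print(R.from_euler('xyz',s["ee_rot"],degrees=True).as_matrix().round(2))
E
```

```text
[[387.06443876 179.65808049]
 [386.03681149 192.32833017]
 [399.16053517 174.33917705]
 [374.53922357 185.16567632]
 [396.5278148  188.26168158]
 [378.10605104 171.51358807]]
[[ 0.    0.99 -0.12]
 [ 0.   -0.12 -0.99]
 [-1.    0.   -0.  ]]
```

Call:
move_arm --moves '[[[3.0, 0.05, 0.12], 0, 1], [[5.5, 0.05, 0.12], 0, 1], [[7.0, 0.05, 0.12], 0, 1], [[7.8, 0.05, 0.12], 0, 1], [[8.3, 0.05, 0.12], 0, 1], [[8.3, 0.05, 0.12], 0, 1], [[8.3, 0.05, 0.12], 0, -0.2], [[8.3, 0.05, 0.12], 0, -0.6], [[8.3, 0.05, 0.12], 0, -1], [[8.3, 0.05, 0.12], 0, -1], [[8.3, 0.05, 0.12], 0, -1], [[8.3, 0.05, 0.12], 0, -1], [[8.3, 0.05, 0.12], 0, -1], [[8.3, 0.05, 0.12], 0, -1]]' --force 35

```text
time_s: 3.45
ee_pos: [576.5, 131.0, 137.3]
ee_rot: [-89.9, 90.0, 173.4]
force: [-2.2, 1.0, 1.7]
gripper_width: 47.0
```

```bash
python3 - <<'E'
from h import *
plan([576,132,210],-6.7)
E
```

```text
t 3.45 pos [576.5 131.  137.3] rot [-89.88  89.96 173.41] q6 [11.7 27.5 99.5  0.  53.1 18.4] w 47.0 F [-2.16  0.96  1.71]
jaw yaw -6.7 shift cm [-7.273 -0.068 -0.089]
turn rad options [np.float64(-0.0001), np.float64(-1.5709), np.float64(3.1415), np.float64(1.5707)]
```

Call:
move_arm --moves '[[[-0.8, 0, 0], 0, -1], [[-2.2, 0, 0], 0, -1], [[-4.2, 0, 0], 0, -1], [[-6, 0, 0], 0, -1], [[-6, 0.1, 1.2], 0, -1], [[-6, 0.3, 4], 0, -1], [[-6, 0.6, 7.5], 0, -1], [[-6, 0.9, 11.0], 0, -1], [[-6, 1.2, 14.5], 0, -1], [[-6, 1.5, 18], 0, -1], [[-6, 1.8, 21.5], 0, -1], [[-6, 2.0, 24], 0, -1], [[-6, 2.1, 25.1], 0, -1], [[-6, 2.1, 25.1], 0, -1], [[-6, 2.1, 25.1], 0, -1]]'

```text
time_s: 5.32
ee_pos: [568.2, -119.9, 197.0]
ee_rot: [-141.1, 89.9, 122.3]
force: [-0.0, -0.2, -6.5]
gripper_width: 47.3
```

```bash
python3 - <<'E'
from h import *
plan([568,-121,136.3],-6.7)
g=viewer.grab_frame("scene")
f=viewer.grab_frame("top")
cv2.imwrite("pics/t2.png",np.hstack([cv2.resize(f[60:220,280:480],None,fx=2,fy=2),cv2.resize(g[120:280,230:430],None,fx=2,fy=2)])[:,:,::-1])
print(proj("scene",[[568,-121,40],[568,-121,198-60-0]]))
E
```

```text
t 5.33 pos [ 568.2 -119.9  197. ] rot [-141.06   89.95  122.27] q6 [-13.1  23.1  96.9   0.   60.   -6.4] w 47.3 F [-0.03 -0.24 -6.52]
jaw yaw -6.67 shift cm [ 6.071e+00 -6.000e-03  1.150e-01]
turn rad options [np.float64(0.0005), np.float64(-1.5703), np.float64(-3.1411), np.float64(1.5713)]
[[311.2921183  234.17166255]
 [310.78184594 205.44359298]]
```

View pics/t2.png

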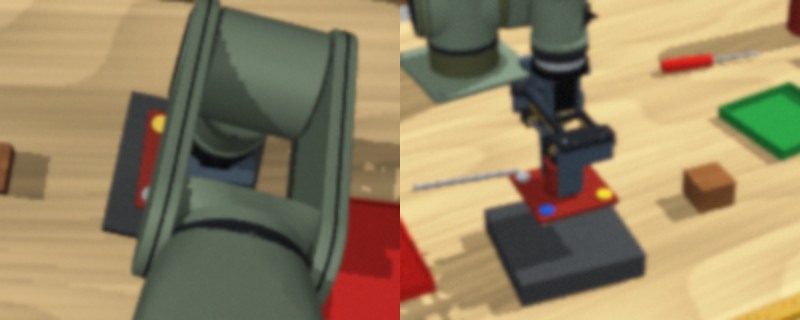

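```bash
python3 - <<'E'
from h import *
a=cv2.imread("pics/scene0.png")[200:285,260:365]
cv2.imwrite("pics/c3.png",cv2.resize(a,None,fx=7,fy=7,interpolation=cv2.INTER_CUBIC))
th=np.radians(-10.8);u=np.array([np.cos(th),np.sin(th)]);v=np.array([-u[1],u[0]])
for p in [[567.9,-121.1]]:
  c=np.array([np.r_[np.array(p)+90*(i*u+j*v),40] for i,j in[(1,1),(1,-1),(-1,-1),(-1,1)]])
  print(((proj("scene",c)-[260,200])*7).round(), proj("top",c).round(1))
E
```

```text
[[655. 322.]
 [213. 431.]
 [ 81. 162.]
 [485.  72.]] [[345.5 105.7]
 [415.1 120.7]
 [400.4 190.1]
 [330.3 174.8]]
```

View pics/c3.png

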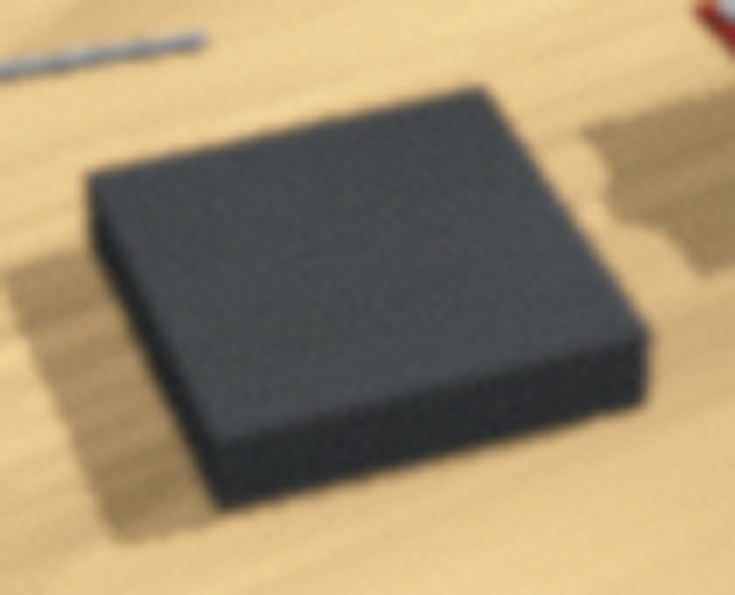

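Call:
move_arm --moves '[[[0.8, 0, 0.1], 0, -1], [[2.2, 0, 0.1], 0, -1], [[3.7, 0, 0.1], 0, -1], [[4.8, 0, 0.1], 0, -1], [[5.4, 0, 0.1], 0, -1], [[5.7, 0, 0.1], 0, -1], [[5.8, 0, 0.1], 0, -1], [[5.8, 0, 0.1], 0, -1]]'

```text
time_s: 6.42
ee_pos: [568.5, -121.8, 139.6]
ee_rot: [90.3, 90.0, -6.4]
force: [-0.0, -0.7, -6.0]
gripper_width: 47.7
```

Call:
move_arm --moves '[[[0.1, 0, 0], 0, -1], [[0.2, 0, 0], 0, -1], [[0.25, 0, 0], 0, -1], [[0.25, 0, 0], 0, -1]]'

```text
time_s: 6.92
ee_pos: [568.2, -121.7, 136.7]
ee_rot: [-144.1, 90.0, 119.2]
force: [0.4, 0.7, -6.4]
gripper_width: 47.6
```

Call:
move_arm --moves '[[[0.05, 0, 0], 0, -1], [[0.05, 0, 0], 0, -1]]'

```text
time_s: 7.18
ee_pos: [568.3, -121.7, 136.4]
ee_rot: [101.1, 90.0, 4.4]
force: [-0.2, -0.4, -5.5]
gripper_width: 47.4
```

Call:
move_arm --moves '[[[0.05, 0, 0], 0, -1], [[0.05, 0, 0], 0, -1]]'

```text
time_s: 7.42
ee_pos: [568.3, -121.7, 136.3]
ee_rot: [96.0, 90.0, -0.7]
force: [-2.1, 1.3, -1.0]
gripper_width: 47.2
```

Call:
move_arm --moves '[[[0.03, 0, 0], 0, -1], [[0.03, 0, 0], 0, -0.1], [[0.03, 0, 0], 0, 0.4], [[0.03, 0, 0], 0, 1], [[0.03, 0, 0], 0, 1], [[0.03, 0, 0], 0, 1], [[0.03, 0, 0], 0, 1]]'

```text
time_s: 8.3
ee_pos: [568.3, -121.7, 135.4]
ee_rot: [113.2, 90.0, 16.5]
force: [-0.4, -0.7, -0.4]
gripper_width: 91.0
```

Call:
move_arm --moves '[[[-1.5, 0, 0], 0, 1], [[-5, 0, 0], 0, 1], [[-9, 0, 0], 0, 1], [[-12, 0, 0], 0, -1], [[-12, 0, 0], 0, -1], [[-12, 0, 0], 0, -1], [[-12, 0, 0], 0, -1], [[-12, 0, 0], 0, -1], [[-12, 0, 0], 0, -1]]'

```text
time_s: 9.43
ee_pos: [568.1, -121.7, 254.8]
ee_rot: [-101.3, 89.9, 162.0]
force: [-0.5, 0.1, -0.0]
gripper_width: 34.2
```

```bash
python3 - <<'E'
from h import *
plan([568,-121,136.3],-6.7)
g=viewer.grab_frame("scene")
f=viewer.grab_frame("top")
cv2.imwrite("pics/scene3.png",g[:,:,::-1]);cv2.imwrite("pics/top3.png",f[:,:,::-1])
cv2.imwrite("pics/t3.png",np.hstack([cv2.resize(f[60:220,280:480],None,fx=2,fy=2),cv2.resize(g[170:330,230:430],None,fx=2,fy=2)])[:,:,::-1])
E
```

```text
t 9.43 pos [ 568.1 -121.7  254.8] rot [-101.26   89.93  162.03] q6 [-13.2  20.3  92.2   0.   67.5  -6.5] w 34.2 F [-0.48  0.15 -0.02]
jaw yaw -6.71 shift cm [ 1.1852e+01 -6.0000e-03 -6.7000e-02]
turn rad options [np.float64(-0.0001), np.float64(-1.5709), np.float64(3.1415), np.float64(1.5707)]
```

View pics/t3.png

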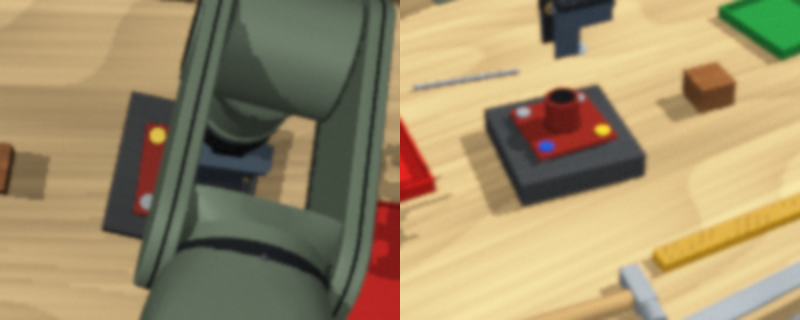

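```bash
python3 - <<'E'
from h import *
f=cv2.imread("pics/top3.png")[:,:,::-1].copy();g=cv2.imread("pics/scene3.png")[:,:,::-1].copy()
for n,im,roi in(("top",f,(345,115,370,175)),("scene",g,(283,212,342,252))):
  o=centroids(im,n,56,roi)
  for k in o:
    for c,a in o[k]: print(n,k,c.round(1),a,unproj(n,c,97 if k=='k' else 56).round(1))
th=np.radians(-6.7);u=np.array([np.cos(th),np.sin(th)]);v=np.array([-u[1],u[0]])
C=np.array([568.3,-121])
s=status.state(); M=R.from_euler('xyz',s["ee_rot"],degrees=True).as_matrix()
for k,i,j in(("y",1,1),("p1",-1,-1),("b",1,-1),("p2",-1,1)):
  P=C+42*(i*u+j*v); t=np.r_[P,137.]; print(k,P.round(1),proj("scene",[*P,56]).round(1),proj("top",[*P,56]).round(1),"shift",(M.T@(t-s["ee_pos"])/10).round(2))
E
```

```text
top y [358.5 127.4] 51 [[614.8 -82.4  56. ]]
top p [363.8 151.6] 302 [[554.8 -97.1  56. ]]
top p [353.  160.2] 45 [[532.5 -70.9  56. ]]
top p [367.7 168. ] 51 [[ 514.2 -107.7   56. ]]
scene y [330.9 234.7] 30 [[616.2 -86.5  56. ]]
scene b [302.7 242.8] 26 [[ 606.  -169.9   56. ]]
scene p [334.1 221.7] 26 [[570.5 -46.6  56. ]]
scene p [291.6 223.5] 58 [[ 514.  -153.9   56. ]]
scene k [310.7 217.7] 30 [[ 567.3 -121.5   97. ]]
y [614.9 -84.2] [[331.4 234.2]] [[359.2 127.4]] shift [11.81  4.21 -4.27]
p1 [ 521.7 -157.8] [[291.7 225.3]] [[388.1 165.5]] shift [11.81 -4.19  4.13]
b [ 605.1 -167.6] [[303.3 242.3]] [[392.7 132.2]] shift [11.81  4.21  4.13]
p2 [531.5 -74.4] [[318.7 217.9]] [[354.5 160.7]] shift [11.81 -4.19 -4.27]
```

Call:
move_arm --moves '[[[1.0, 4.2, -4.25], 0, -1], [[4, 4.2, -4.25], 0, -1], [[7.5, 4.2, -4.25], 0, -1], [[10, 4.2, -4.25], 0, -1], [[11.3, 4.2, -4.25], 0, -1], [[11.8, 4.2, -4.25], 0, -1], [[11.8, 4.2, -4.25], 0, -1], [[11.8, 4.2, -4.25], 0, -1]]'

```text
time_s: 10.52
ee_pos: [615.5, -84.5, 138.5]
ee_rot: [91.1, 89.9, -5.6]
force: [0.4, 0.3, -0.2]
gripper_width: 0.8
```

Call:
move_arm --moves '[[[0.1, 0, 0], 0, -1], [[0.2, 0, 0], 0, -1], [[0.2, 0, 0], 0, -1]]'

```text
time_s: 10.9
ee_pos: [614.9, -84.4, 135.5]
ee_rot: [-167.7, 90.0, 95.6]
force: [-0.1, -0.2, 0.1]
gripper_width: -0.1
```

Call:
move_arm --moves '[[[0.05, 0, 0], 0, -1], [[0.1, 0, 0], 0, -1], [[0.1, 0, 0], 0, -1]]'

```text
time_s: 11.28
ee_pos: [614.9, -84.4, 134.6]
ee_rot: [116.5, 90.0, 19.8]
force: [-0.8, 0.1, 1.3]
gripper_width: 0.4
```

Call:
move_arm --moves '[[[0.05, 0, 0], 0, -1], [[0.05, 0, 0], 0, -1], [[0.05, 0, 0], 0, -1]]'

```text
time_s: 11.65
ee_pos: [614.9, -84.4, 134.3]
ee_rot: [108.5, 90.0, 11.8]
force: [-1.1, 0.1, 3.9]
gripper_width: 0.5
```

Call:
move_arm --moves '[[[0.04, 0, 0], 0, -1], [[0.07, 0, 0], 0, -1], [[0.07, 0, 0], 0, -1], [[0.07, 0, 0], 0, -1], [[0.07, 0, 0], 0, -1], [[0.07, 0, 0], 0, -1]]'

```text
time_s: 12.4
ee_pos: [614.9, -84.4, 134.0]
ee_rot: [99.8, 90.0, 3.1]
force: [-2.1, 0.0, 7.2]
gripper_width: 0.2
```

Call:
move_arm --moves '[[[-1, 0, 0], 0, -1], [[-5, 0, 0], 0, -1], [[-6, 0, 0], 0, -1], [[-6, -2.1, 2.1], 0, -1], [[-6, -5, 5], 0, -1], [[-6, -7.8, 7.8], 0, -1], [[-6, -8.4, 8.4], 0, -1], [[-5, -8.4, 8.4], 0, -1], [[-3, -8.4, 8.4], 0, -1], [[-1.2, -8.4, 8.4], 0, -1], [[-0.4, -8.4, 8.4], 0, -1], [[-0.3, -8.4, 8.4], 0, -1], [[-0.3, -8.4, 8.4], 0, -1], [[-0.25, -8.4, 8.4], 0, -1]]'

```text
time_s: 14.15
ee_pos: [522.1, -158.1, 136.3]
ee_rot: [83.7, 89.9, -13.0]
force: [-0.0, -0.6, 0.1]
gripper_width: 0.1
```

Call:
move_arm --moves '[[[0.05, 0, 0], 0, -1], [[0.1, 0, 0], 0, -1], [[0.1, 0, 0], 0, -1]]'

```text
time_s: 14.52
ee_pos: [521.7, -158.1, 134.8]
ee_rot: [106.0, 90.0, 9.3]
force: [0.3, -0.4, -0.4]
gripper_width: 0.3
```

Call:
move_arm --moves '[[[0.04, 0, 0], 0, -1], [[0.07, 0, 0], 0, -1], [[0.07, 0, 0], 0, -1]]'

```text
time_s: 14.9
ee_pos: [521.7, -158.1, 134.3]
ee_rot: [92.3, 90.0, -4.4]
force: [-1.3, -0.0, 3.3]
gripper_width: 0.4
```

Call:
move_arm --moves '[[[0.04, 0, 0], 0, -1], [[0.07, 0, 0], 0, -1], [[0.07, 0, 0], 0, -1]]'

```text
time_s: 15.28
ee_pos: [521.7, -158.1, 134.1]
ee_rot: [82.2, 90.0, -14.5]
force: [-2.0, 1.0, 7.4]
gripper_width: 0.6
```

Call:
move_arm --moves '[[[0, 0, 0], 0, -1], [[0, 0, 0], 0, -1], [[0, 0, 0], 0, -1], [[0, 0, 0], 0, -1]]'

```text
time_s: 15.78
ee_pos: [521.7, -158.1, 134.0]
ee_rot: [81.5, 90.0, -15.2]
force: [-2.6, 0.5, 8.1]
gripper_width: 0.5
```

Call:
move_arm --moves '[[[-1, 0, 0], 0, -1], [[-4, 0, 0], 0, -1], [[-6, 0, 0], 0, -1], [[-6, 2.1, 0], 0, -1], [[-6, 5, 0], 0, -1], [[-6, 7.8, 0], 0, -1], [[-6, 8.4, 0], 0, -1], [[-5, 8.4, 0], 0, -1], [[-3, 8.4, 0], 0, -1], [[-1.2, 8.4, 0], 0, -1], [[-0.4, 8.4, 0], 0, -1], [[-0.3, 8.4, 0], 0, -1], [[-0.25, 8.4, 0], 0, -1], [[-0.25, 8.4, 0], 0, -1]]'

```text
time_s: 17.52
ee_pos: [605.4, -167.9, 136.5]
ee_rot: [84.7, 89.9, -12.0]
force: [-1.3, 0.4, -0.7]
gripper_width: 0.6
```

Call:
move_arm --moves '[[[0.05, 0, 0], 0, -1], [[0.1, 0, 0], 0, -1], [[0.1, 0, 0], 0, -1]]'

```text
time_s: 17.9
ee_pos: [605.1, -167.8, 134.8]
ee_rot: [-150.5, 90.0, 112.8]
force: [-0.9, 0.6, 0.3]
gripper_width: 0.7
```

Call:
move_arm --moves '[[[0.04, 0, 0], 0, -1], [[0.07, 0, 0], 0, -1], [[0.07, 0, 0], 0, -1]]'

```text
time_s: 18.27
ee_pos: [605.1, -167.8, 134.4]
ee_rot: [104.6, 90.0, 7.9]
force: [0.3, 0.2, 2.6]
gripper_width: 0.6
```

Call:
move_arm --moves '[[[0.04, 0, 0], 0, -1], [[0.08, 0, 0], 0, -1], [[0.08, 0, 0], 0, -1], [[0.08, 0, 0], 0, -1], [[0.08, 0, 0], 0, -1], [[0.08, 0, 0], 0, -1]]'

```text
time_s: 19.02
ee_pos: [605.1, -167.8, 134.1]
ee_rot: [90.7, 90.0, -6.0]
force: [-2.0, 0.0, 6.1]
gripper_width: 0.4
```

Call:
move_arm --moves '[[[0.02, 0, 0], 0, -1], [[0.02, 0, 0], 0, -1], [[0.02, 0, 0], 0, -1]]'

```text
time_s: 19.4
ee_pos: [605.2, -167.8, 134.1]
ee_rot: [88.8, 90.0, -7.9]
force: [-1.0, 1.0, 6.1]
gripper_width: 0.8
```

Call:
move_arm --moves '[[[-1, 0, 0], 0, -1], [[-5, 0, 0], 0, -1], [[-6, 0, 0], 0, -1], [[-6, -2.1, -2.1], 0, -1], [[-6, -5, -5], 0, -1], [[-6, -7.8, -7.8], 0, -1], [[-6, -8.4, -8.4], 0, -1], [[-5, -8.4, -8.4], 0, -1], [[-3, -8.4, -8.4], 0, -1], [[-1.2, -8.4, -8.4], 0, -1], [[-0.4, -8.4, -8.4], 0, -1], [[-0.3, -8.4, -8.4], 0, -1], [[-0.3, -8.4, -8.4], 0, -1], [[-0.25, -8.4, -8.4], 0, -1]]'

```text
time_s: 21.15
ee_pos: [531.9, -74.8, 136.2]
ee_rot: [90.4, 89.9, -6.3]
force: [-0.1, -0.1, 0.5]
gripper_width: 0.4
```

Call:
move_arm --moves '[[[0.05, 0, 0], 0, -1], [[0.1, 0, 0], 0, -1], [[0.1, 0, 0], 0, -1]]'

```text
time_s: 21.52
ee_pos: [531.5, -74.6, 134.7]
ee_rot: [115.4, 90.0, 18.7]
force: [0.4, -0.2, -0.3]
gripper_width: 0.6
```

Call:
move_arm --moves '[[[0.04, 0, 0], 0, -1], [[0.07, 0, 0], 0, -1], [[0.07, 0, 0], 0, -1]]'

```text
time_s: 21.9
ee_pos: [531.5, -74.5, 134.0]
ee_rot: [-175.4, 90.0, 87.9]
force: [-0.5, 1.5, 1.5]
gripper_width: 0.5
```

Call:
move_arm --moves '[[[0.04, 0, 0], 0, -1], [[0.07, 0, 0], 0, -1], [[0.07, 0, 0], 0, -1]]'

```text
time_s: 22.28
ee_pos: [531.5, -74.5, 133.2]
ee_rot: [-151.3, 90.0, 112.0]
force: [-1.0, -0.3, 1.6]
gripper_width: 0.2
```

Call:
move_arm --moves '[[[0.04, 0, 0], 0, -1], [[0.07, 0, 0], 0, -1], [[0.07, 0, 0], 0, -1]]'

```text
time_s: 22.65
ee_pos: [531.5, -74.6, 132.5]
ee_rot: [-152.2, 90.0, 111.1]
force: [-0.9, 1.0, 2.2]
gripper_width: 0.6
```

The corner at boss_plain2 is sinking at about 2 N. I'll continue gently to the hard stop so the press reaches the asked force.

Call:
move_arm --moves '[[[0.04, 0, 0], 0, -1], [[0.07, 0, 0], 0, -1], [[0.07, 0, 0], 0, -1]]'

```text
time_s: 23.02
ee_pos: [531.5, -74.6, 131.8]
ee_rot: [-148.2, 90.0, 115.1]
force: [-0.9, 0.7, 1.7]
gripper_width: 0.1
```

Call:
move_arm --moves '[[[0.04, 0, 0], 0, -1], [[0.07, 0, 0], 0, -1], [[0.07, 0, 0], 0, -1]]'

```text
time_s: 23.4
ee_pos: [531.5, -74.6, 131.4]
ee_rot: [135.8, 90.0, 39.1]
force: [-1.2, 1.4, 5.0]
gripper_width: 0.4
```

Call:
move_arm --moves '[[[0.04, 0, 0], 0, -1], [[0.04, 0, 0], 0, -1], [[0.04, 0, 0], 0, -1], [[0.04, 0, 0], 0, -1], [[0.04, 0, 0], 0, -1]]'

```text
time_s: 24.02
ee_pos: [531.5, -74.6, 131.3]
ee_rot: [114.4, 90.0, 17.7]
force: [-2.0, 2.7, 6.2]
gripper_width: 0.3
```

At 6 N, boss_plain2 stopped at 131.3 against about 134.05 for the other three. It sank 2.7 mm more, so the flange is bad and goes in the far red tray.

Call:
move_arm --moves '[[[-0.15, 0, 0], 0, -1], [[-0.35, 0, 0], 0, -1], [[-0.8, 0, 0], 0, -1], [[-4, 0, 0], 0, -1], [[-9, 0, 0], 0, 0], [[-12, 2, 2], 0, 1], [[-12, 4.2, 4.2], 0, 1], [[-12, 4.2, 4.2], 0, 1], [[-12, 4.2, 4.2], 0, 1], [[-12, 4.2, 4.2], 0, 1]]'

```text
time_s: 25.28
ee_pos: [567.6, -120.5, 250.3]
ee_rot: [-106.5, 89.9, 156.9]
force: [-0.2, 0.3, 0.7]
gripper_width: 57.9
```

```bash
python3 - <<'E'
from h import *
plan([568.3,-121,135.8],-6.7)
g=viewer.grab_frame("scene")
o=centroids(g,"scene",56,(283,212,342,252))
for k in o:
    for c,a in o[k]: print(k,c.round(1),a,unproj("scene",c,97 if k=='k' else 56).round(1))
cv2.imwrite("pics/t4.png",cv2.resize(g[170:330,230:430],None,fx=3,fy=3)[:,:,::-1])
# red tray refine
f=cv2.imread("pics/top0.png");a=cv2.resize(f[150:235,430:515],None,fx=7,fy=7,interpolation=cv2.INTER_CUBIC)
b=cv2.imread("pics/scene0.png");bb=cv2.resize(b[220:290,165:255],None,fx=7,fy=7,interpolation=cv2.INTER_CUBIC)
for yaw,c,col in((-5.5,(463,-380),(255,255,0)),):
  th=np.radians(yaw);u=np.array([np.cos(th),np.sin(th)]);v=np.array([-u[1],u[0]])
  for h,z in((82.5,22),(78.5,5)):
    P=np.array([np.r_[np.array(c)+h*(i*u+j*v),z] for i,j in[(1,1),(1,-1),(-1,-1),(-1,1)]])
    for n,im,off in(("top",a,(430,150)),("scene",bb,(165,220))):
      q=((proj(n,P)-off+.5)*7).astype(np.int32); cv2.polylines(im,[q],True,col,1)
cv2.imwrite("pics/c5.png",a);cv2.imwrite("pics/c6.png",bb)
E
```

```text
t 25.27 pos [ 567.6 -120.5  250.3] rot [-106.48   89.91  156.85] q6 [-13.1  20.5  92.7   0.   66.9  -6.5] w 57.9 F [-0.18  0.35  0.69]
jaw yaw -6.67 shift cm [11.449  0.096  0.042]
turn rad options [np.float64(0.0005), np.float64(-1.5703), np.float64(-3.1411), np.float64(1.5713)]
y [330.9 234.6] 31 [[615.9 -86.3  56. ]]
b [302.7 242.8] 26 [[ 606.  -169.9   56. ]]
p [336.3 224.6] 21 [[585.1 -48.5  56. ]]
p [291.7 223.5] 56 [[ 514.2 -153.6   56. ]]
k [310.7 217.7] 31 [[ 567.6 -121.7   97. ]]
```

View pics/t4.png

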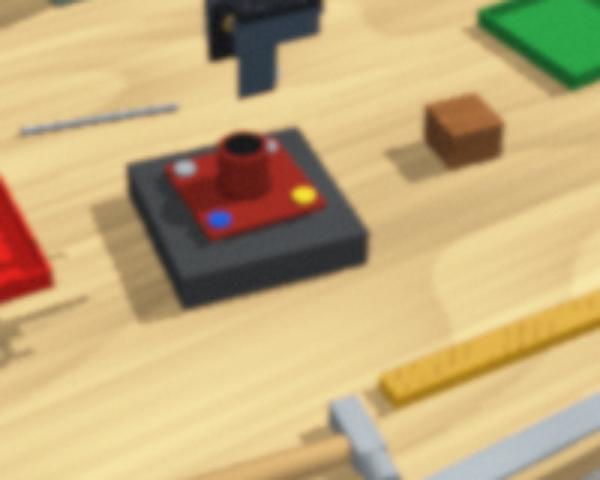

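View pics/c5.png

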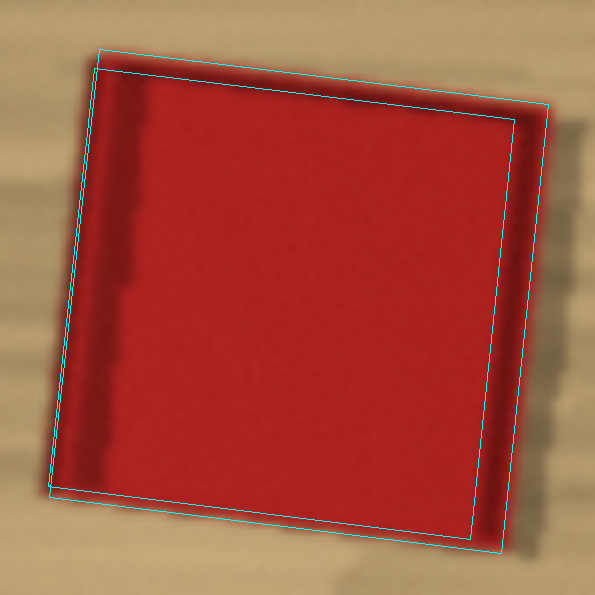

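View pics/c6.png

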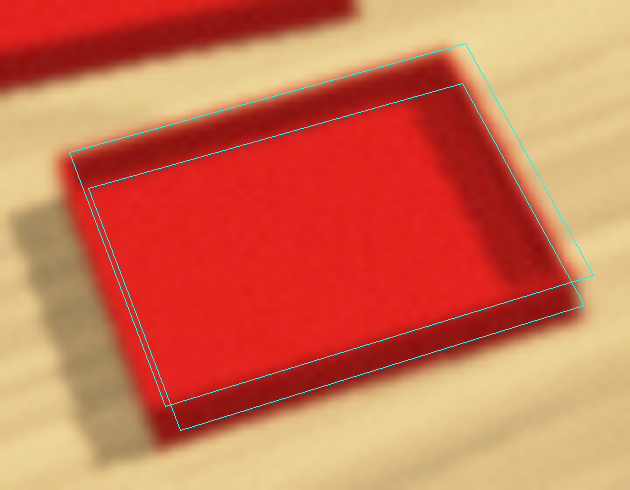

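The flange hasn't moved on the slab. The tray overlay fits in the top view and is about 3 mm off in the scene view. I'll regrip now.

Call:
move_arm --moves '[[[0, 0.05, 0.05], 0, 1], [[1, 0.05, 0.05], 0, 1], [[4, 0.05, 0.05], 0, 1], [[7.5, 0.05, 0.05], 0, 1], [[10, 0.05, 0.05], 0, 1], [[11, 0.05, 0.05], 0, 1], [[11.4, 0.05, 0.05], 0, 1], [[11.4, 0.05, 0.05], 0, 1], [[11.4, 0.05, 0.05], 0, -0.2], [[11.4, 0.05, 0.05], 0, -0.6], [[11.4, 0.05, 0.05], 0, -1], [[11.4, 0.05, 0.05], 0, -1], [[11.4, 0.05, 0.05], 0, -1], [[11.4, 0.05, 0.05], 0, -1], [[11.4, 0.05, 0.05], 0, -1], [[11.4, 0.05, 0.05], 0, -1]]' --force 35

```text
time_s: 27.32
ee_pos: [568.6, -121.8, 136.8]
ee_rot: [-118.0, 90.0, 145.3]
force: [-1.0, 0.3, 1.5]
gripper_width: 47.0
```

Call:
move_arm --moves '[[[-0.5, 0, 0], 0, -1], [[-1.8, 0, 0], 0, -1], [[-3.8, 0, 0], 0, -1], [[-5.5, 0, 0], 0, -1], [[-6, 0, 0], 0, -1], [[-6, 0, 0], 0, -1]]'

```text
time_s: 28.08
ee_pos: [568.6, -121.7, 196.8]
ee_rot: [165.7, 90.0, 69.0]
force: [0.2, 0.0, -6.1]
gripper_width: 47.3
```

```bash
python3 - <<'E'
from h import *
plan([463,-381,100.8],-5.5)
E
```

```text
t 28.07 pos [ 568.6 -121.7  196.8] rot [165.73  90.    69.03] q6 [-13.2  23.2  96.8   0.   60.   -6.5] w 47.3 F [ 0.17  0.02 -6.08]
jaw yaw -6.7 shift cm [ 9.593 -7.463 26.982]
turn rad options [np.float64(-0.021), np.float64(-1.5918), np.float64(3.1206), np.float64(1.5498)]
```

Call:
move_arm --moves '[[[0, -0.4, 1.5], 0, -1], [[0, -1.2, 4.5], 0, -1], [[0, -2.2, 8], 0, -1], [[0, -3.2, 11.5], 0, -1], [[0, -4.2, 15], 0, -1], [[0, -5.2, 18.5], 0, -1], [[0, -6.1, 22], 0, -1], [[0, -7, 25], 0, -1], [[0, -7.4, 26.6], -0.02, -1], [[0, -7.45, 27], -0.02, -1], [[0, -7.45, 27], -0.02, -1], [[0, -7.45, 27], -0.02, -1]]'

```text
time_s: 29.58
ee_pos: [463.3, -380.5, 196.5]
ee_rot: [-148.1, 89.9, 116.4]
force: [0.6, 0.3, -6.6]
gripper_width: 47.8
```

```bash
python3 - <<'E'
from h import *
plan([463,-381,101.8],-5.5)
g=viewer.grab_frame("scene")
cv2.imwrite("pics/t5.png",cv2.resize(g[140:300,130:330],None,fx=3,fy=3)[:,:,::-1])
E
```

```text
t 29.57 pos [ 463.3 -380.5  196.5] rot [-148.06   89.95  116.42] q6 [-40.5  24.7  94.3   0.   61.1 -35. ] w 47.8 F [ 0.64  0.32 -6.61]
jaw yaw -5.52 shift cm [ 9.469 -0.024  0.056]
turn rad options [np.float64(-0.0004), np.float64(-1.5712), np.float64(3.1412), np.float64(1.5704)]
```

View pics/t5.png

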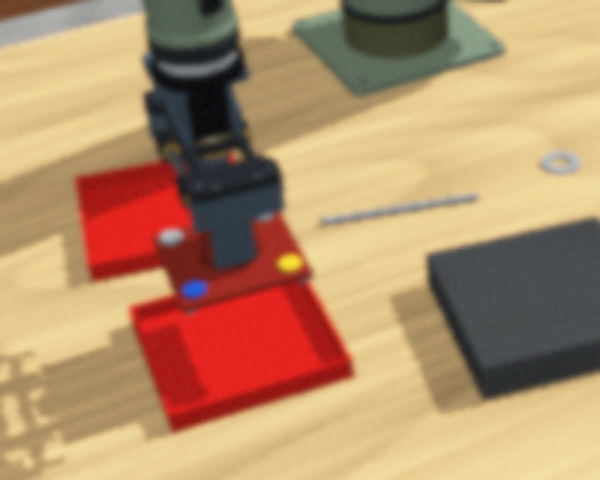

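The flange is held level above the far red tray. I'll lower it.

Call:
move_arm --moves '[[[0.8, 0, 0.05], 0, -1], [[2.5, 0, 0.05], 0, -1], [[4.8, 0, 0.05], 0, -1], [[7, 0, 0.05], 0, -1], [[8.4, 0, 0.05], 0, -1], [[9, 0, 0.05], 0, -1], [[9.15, 0, 0.05], 0, -1], [[9.15, 0, 0.05], 0, -1]]'

```text
time_s: 30.62
ee_pos: [463.5, -382.1, 105.8]
ee_rot: [57.5, 89.9, -38.1]
force: [0.1, -0.6, -6.5]
gripper_width: 47.4
```

Call:
move_arm --moves '[[[0.1, 0, 0], 0, -1], [[0.2, 0, 0], 0, -1], [[0.27, 0, 0], 0, -1], [[0.27, 0, 0], 0, -1]]'

```text
time_s: 31.12
ee_pos: [463.2, -381.7, 102.5]
ee_rot: [-154.0, 90.0, 110.4]
force: [-0.6, 0.0, -6.2]
gripper_width: 47.5
```

Call:
move_arm --moves '[[[0.05, 0, 0], 0, -1], [[0.08, 0, 0], 0, -1], [[0.08, 0, 0], 0, -1]]'

```text
time_s: 31.5
ee_pos: [463.2, -381.7, 101.7]
ee_rot: [-172.9, 90.0, 91.5]
force: [0.2, 0.6, -5.5]
gripper_width: 47.5
```

Call:
move_arm --moves '[[[0.05, 0, 0], 0, -1], [[0.08, 0, 0], 0, -1], [[0.08, 0, 0], 0, -1]]'

```text
time_s: 31.88
ee_pos: [463.2, -381.7, 100.9]
ee_rot: [161.1, 90.0, 65.5]
force: [0.1, 0.0, -6.4]
gripper_width: 47.3
```

Call:
move_arm --moves '[[[0.05, 0, 0], 0, -1], [[0.05, 0, 0], 0, -1], [[0.05, 0, 0], 0, -1]]'

```text
time_s: 32.25
ee_pos: [463.2, -381.7, 100.8]
ee_rot: [81.8, 90.0, -13.8]
force: [-1.0, 0.8, -1.2]
gripper_width: 47.7
```

Call:
move_arm --moves '[[[0.05, 0, 0], 0, -1], [[0.05, 0, 0], 0, -1], [[0.05, 0, 0], 0, -1]]'

```text
time_s: 32.62
ee_pos: [463.2, -381.7, 100.8]
ee_rot: [72.2, 90.0, -23.4]
force: [-2.9, 2.7, 5.7]
gripper_width: 47.4
```

Contact is at z 100.8 (predicted 100.8–101.8). I'll release and retreat.

Call:
move_arm --moves '[[[-0.04, 0, 0], 0, -1], [[-0.04, 0, 0], 0, -0.1], [[-0.04, 0, 0], 0, 0.4], [[-0.04, 0, 0], 0, 1], [[-0.04, 0, 0], 0, 1], [[-0.04, 0, 0], 0, 1], [[-0.04, 0, 0], 0, 1]]'

```text
time_s: 33.5
ee_pos: [463.2, -381.8, 100.2]
ee_rot: [110.8, 90.0, 15.3]
force: [-0.1, -0.2, -0.4]
gripper_width: 90.6
```

Call:
move_arm --moves '[[[-1.5, 0, 0], 0, 1], [[-5, 0, 0], 0, 1], [[-10, 0, 0], 0, 1], [[-15, 0, 0], 0, 1], [[-18, 0, 0], 0, 1], [[-18, 0, -6], 0, 1], [[-18, 0, -12], 0, 1], [[-18, 0, -18], 0, 1], [[-18, 0, -22], 0, 1], [[-18, 0, -22], 0, 1], [[-18, 0, -22], 0, 1], [[-18, 0, -22], 0, 1]]'

```text
time_s: 35.0
ee_pos: [484.5, -163.9, 280.6]
ee_rot: [55.6, 90.0, -40.1]
force: [0.7, -0.7, 0.3]
gripper_width: 91.2
```

```bash
python3 - <<'E'
from h import *
plan([463,-381,101.8],-5.5)
g=viewer.grab_frame("scene");f=viewer.grab_frame("top")
cv2.imwrite("pics/t6.png",np.hstack([cv2.resize(f[130:290,380:520],None,fx=2.5,fy=2.5),cv2.resize(g[180:340,130:300],None,fx=2.5,fy=2.5)])[:,:,::-1])
cv2.imwrite("pics/s6.png",g[:,:,::-1])
E
```

```text
t 35.0 pos [ 484.5 -163.9  280.6] rot [ 55.55  89.97 -40.09] q6 [-20.   13.   98.8  -0.   68.1 -14.3] w 91.2 F [ 0.72 -0.71  0.3 ]
jaw yaw -5.64 shift cm [ 1.7885e+01 -8.0000e-03  2.1814e+01]
turn rad options [np.float64(-0.0025), np.float64(-1.5733), np.float64(3.1391), np.float64(1.5683)]
```

View pics/t6.png

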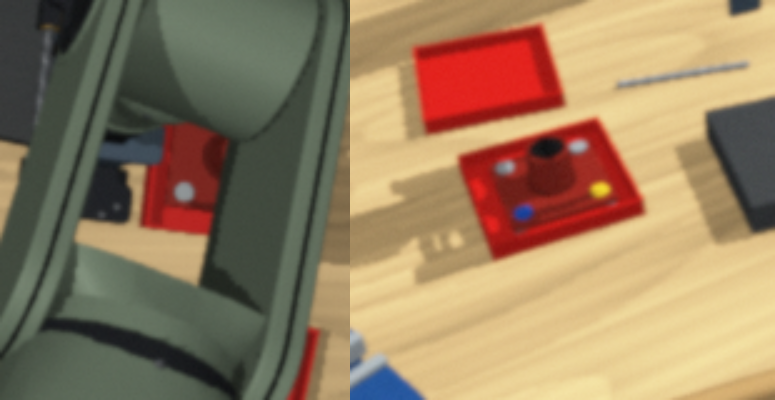

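View pics/s6.png

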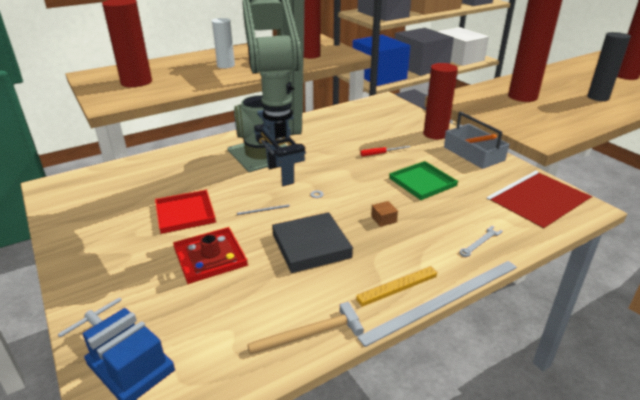

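The flange lies flat in the middle of the far red tray, around (209,253) in the scene view. The arm is clear and the other things haven't moved.

```bash
python3 -c "
from workcell import env
print(env.job_done())"
```

```text
the job is handed in; nothing more can be done
None
```

The flange rocks, so I put it in the red tray and handed the job in at about 35 s of the 72 s allowed.

I lifted the flange off the rest, set it down on the middle of the slab, let go, and pressed the bosses in the order asked. The heights below are the gripper's TCP when each boss stopped:

| Boss | Force (N) | Stop height (mm) |
|---|---|---|
| Yellow | 7.2 | 134.0 |
| Opposite yellow (plain1) | 8.1 | 134.0 |
| Blue | 6.1 | 134.1 |
| Opposite blue (plain2) | 6.2 | 131.3 |

The last corner gave way at about 2 N and sank 2.7 mm further than the others before stopping hard. There are two red trays, and I used the one farther from the base (about 599 mm against 435 mm).

The final pictures show the flange lying flat and released inside the far red tray. The gripper is clear of everything, and the other things on the bench look undisturbed.

The two cameras disagreed by about 2–4 mm on positions, well within the clearances. No check failed.

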